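# Seat a tea-light holder in the sanding jig and throw the toggle clamp

### The arm

A 6-joint arm with a two-finger parallel gripper is mounted at the origin on the work surface; the furniture and walls round the work are solid. World frame = base frame: x ahead of the robot, y to its left, z up, the work surface at z = 0. Lengths are in mm, angles in rad, forces in N, time in s.
With the tool pointing down it reaches from about 275 to 750 mm from the base axis. Payload 10.2 kg.
Tool frame: the origin (TCP) lies where the fingers leave the gripper's body, on its centre line; the fingertips stand 73 mm ahead of it and the grasp point (between the pads) lies 54 mm ahead of it; z points along the fingers, y is the line along which they close (so a half turn about z gives the same grasp; the last joint's range is limited). The gripper opens to 85 mm and grips with 20 to 120 N. Pads are 22 mm wide; open, the fingers measure 114 mm over their backs; the gripper's body (76 mm by 85 mm) begins 54 mm behind the grasp point. The pads swing forward as they close: fully open they stand 13 mm farther back than shut.
Start: joints at [0.903, 0.313, 1.498, -0, 1.331, -0.223], TCP at [225.909, 473.917, 303.894] pointing down, gripper open.
Joint ranges: [-2.94, 2.94], [-0.97, 2.17], [0.19, 2.56], [-1.23, 4.37], [0.02, 3.11], [-2.88, 2.88]. Speed limits (rad/s): [2.39, 2.39, 3.01, 3.14, 3.14, 3.14].

### API

Orientations are given as a unit quaternion [w, x, y, z].
In Python, from rig import ctrl gives the robot as it stands.
- The arm moves only by the shell command python3 -m creep 'ROWS' [OPENING] [FORCE]. ROWS is JSON, a list that holds one entry, the list of rows, each a list of 6 numbers: the shift along the world's x, y, z in units of 25 mm (1.0 is 25 mm), then the turn, a rotation vector about the world's x, y, z in units of 5 degrees (1.0 is 5 degrees). In form: [[[x, y, z, ax, ay, az], ...]]. A call has 1 to 20 rows; each row is the pose to reach, as a shift and turn from the pose commanded when the call began; what a row does not reach only later rows make up. A row lasts 1/12 s, in which the tool goes at most 41.7 mm and 7.16 degrees, less where a joint would pass 70% of its speed; a pose out of reach is approached as far as the arm can. A call with a gripper value outside its range is refused whole. OPENING is the finger opening in mm, from 0 to 85.4, set as the call begins (- or left out, the last holds). The fingers move at their own pace and stop on an object; FORCE is the grip in N (left out, the last holds). Time passes only in rows, so rows that repeat a pose let the fingers close. It gives the time, the measured TCP pose, the force, the opening and the grip force at its end, in the units of the state.
- ctrl.sense(): the state, without advancing time (a new reading comes with each control period).
- ctrl.capture(name): name is "scene" or "top"; returns a dict with "image" (420x560x3 uint8, red, green, blue), "fx", "fy", "cx", "cy" (pixels), "R" (3x3) and "t" (3): a world point X has camera coordinates R X + t. Camera axes: x right, y down, z forward; pixel columns grow to the right and rows downward; lengths in mm; the calibration is good to about 2 mm. A picture is of the moment at which its call begins. There is no depth.
- ctrl.finish_job(): hands the job in; it is judged then, once.
The state is a dict: "time_s": time; "joints": joint angles; "dq": joint speeds; "tau": joint torques, N m; "eef_pos": TCP position; "ee_rot": TCP orientation; "force": force on the tool from outside, world axes, zero at the start; "wrist_torque": the same for the moment, N m; "grip_width": opening from 0.0 (shut) to 1.0 (fully open); "grip_force": force on a finger pad.
Only numpy, scipy, OpenCV 4.12 (cv2) and the standard library are available. Lean on these libraries where they do the work, as an engineer would, in place of code of your own. Each camera call takes 0.05 s, during which the arm holds its last target. There are 200 camera calls.

### The job

Fix the wooden tea-light holder in the sanding jig: push it along the board with your fingertips until two of its sides sit tight and square against the two wooden fences, then push the upright handle of the toggle clamp over and down, past centre, until it snaps flat and the rubber foot holds the wood by itself. Push only, with nothing gripped or lifted off the board, and leave the things standing round the jig where they are.

Things in the scene. Friction and masses are not known exactly. Their poses are not given: they have to be found in the camera images.
- jig: Sanding jig, fixed to the table: plywood board 164 (x) by 220 (y) by 18 mm thick, with two fences and a steel toggle clamp on it. Origin: centre of its underside; z up. At yaw 0 its x points away from the robot, its y to the robot's left. The clamp's foot plate is centred at jig x = 0, y = +51 mm, beyond the side fence; all its parts lie within 20 mm of x = 0 (foot plate 29 mm).
- side_fence (a point): Middle of the side fence's top edge, 34 mm above the table, at jig x = -8, y = -15 mm. The fence is a wooden strip along jig x, 104 mm long, 12 mm thick, 16 mm high; its face looks to jig -y.
- end_fence (a point): Middle of the end fence's top edge, 34 mm above the table, at jig x = +60, y = -59 mm. The fence is a wooden strip along jig y, 60 mm long, 14 mm thick, 16 mm high; its face looks to jig -x.
- jig_seat (a point): Point on top of the jig's board (18 mm above the table), at x = 0, y = -51 mm in the jig's frame, axes parallel to the jig's: the holder's origin lies here when it sits against both fences.
- holder: Tea-light holder: loose light-brown wooden block, 120 (x) by 72 (y) by 34 mm high, about 0.2 kg, with two pockets 41 mm across, 14 mm deep, in a row along x. Origin: centre of its underside; z up. It starts on the board 10 to 24 mm short of the end fence (jig -x) and 13 to 30 mm short of the side fence (jig -y), up to 0.12 rad from square.
- clamp_bar (a joint): Hinge of the clamp's bar (twin steel flats, 23 mm wide together), rad: 0 = open, bar standing up at 53 degrees; about 0.88 = shut on the holder, bar level. Its pivot lies at jig x = 0, y = +25 mm, 68 mm above the table; the bar reaches 87 mm from it towards jig -y. Open, its end is 145 mm above the table at jig y = -20 to -40 mm.
- clamp_handle (a joint): Hinge between handle and rear of the bar, rad: 0 = open, as it starts; 2.72 = shut, handle level at its stop. Handle, bar and a link to the base form a toggle: stiff pins hold it where it is left until, from about 2.05 on, the foot's spring resists (2 to 5 N near the handle's end); dead centre is near 2.45, and past it the handle snaps to the stop by itself and stays.
- handle_pivot (a point): Pin on which the handle turns on the bar: centre of the clamp's width. It shifts with the bar: at jig y = +46, 53 mm above the table, open; y = +50, 75 mm above the table, shut.
- handle_end (a point): Near the tip of the handle's round black grip (5 mm short of it), 130 mm from handle_pivot. The grip is 15 mm thick and 95 mm long. Open, the handle stands up, leaning 13 degrees to jig -y (end 180 mm above the table); it swings to jig +y and down, in the jig's y-z plane at x = 0, through 103 degrees, and is level when shut, the end at jig y = +180 mm, 76 mm above the table.
- clamp_foot: Rubber foot, 18 mm across, on a sprung spindle at the front of the bar, 66 mm from the bar's pivot. Origin: centre of its underside. Open, it hangs 108 mm above the table at jig y = -31 mm. Shut, it presses on the holder's top between the two pockets with about 15 N.
- tea_light_1: Tea light in a metal cup, 38 mm across, 15 mm high, loose on the table to the right of the jig; bystander. Origin: centre of its underside.
- tea_light_2: A second tea light, the same, beside the first; bystander. Origin: centre of its underside.
- sanding_block: Cork sanding block, 64 (x) by 110 (y) by 33 mm high, loose on the table to the right of the jig; bystander. Origin: centre of its underside.
- glue_stick: Glue stick standing upright, 26 mm across, 96 mm high, loose on the table in front of the jig's right corner; bystander. Origin: centre of its underside.

How it is judged (in metres and radians):
On the way, in this order (a step that is already met when the one before it is completed fails the run):
1. the holder sits against both fences while the clamp is still open (x of holder in the frame of jig_seat between -0.003 and 0.003 m and y of holder in the frame of jig_seat between -0.003 and 0.003 m and angle between the x axis of holder and the x axis of jig_seat, either way round below 0.035 rad and z of holder in the frame of jig_seat between -0.003 and 0.003 m and value of joint clamp_bar below 0.4 rad), for 0.2 s.
2. the clamp handle is past centre at its stop and the foot presses on the holder (value of joint clamp_handle above 2.65 rad and value of joint clamp_bar above 0.84 rad and contact force between clamp_foot and holder above 8 N), for 0.2 s.
At the end, for the whole second after the job is handed in: The holder lies flat on the board within 3 mm of both fences and square to within 2 degrees; the clamp handle is down at its stop (clamp_handle over 2.65, clamp_bar over 0.84), the rubber foot alone presses on the holder with more than 8 N, and all is at rest (all of step 2 and x of holder in the frame of jig_seat between -0.003 and 0.003 m and y of holder in the frame of jig_seat between -0.003 and 0.003 m and angle between the x axis of holder and the x axis of jig_seat, either way round below 0.035 rad and z of holder in the frame of jig_seat between -0.003 and 0.003 m and linear speed of holder below 0.01 m/s); the robot touches nothing.
It fails at once if the holder is lifted off the board (more than 8 mm), tipped, or pushed off it (z of holder in the frame of jig_seat above 0.008 m or z of holder in the frame of jig_seat below -0.008 m or angle between holder's own z axis and vertical above 0.2 rad).
It fails at once if a tea light is shoved more than 20 mm or knocked over (distance of tea_light_1 from where it was at the start of the episode above 0.02 m or angle between tea_light_1's own z axis and vertical above 0.5 rad).
It fails at once if a tea light is shoved more than 20 mm or knocked over (distance of tea_light_2 from where it was at the start of the episode above 0.02 m or angle between tea_light_2's own z axis and vertical above 0.5 rad).
It fails at once if the sanding block is shoved more than 20 mm or knocked over (distance of sanding_block from where it was at the start of the episode above 0.02 m or angle between sanding_block's own z axis and vertical above 0.5 rad).
It fails at once if the glue stick is shoved more than 20 mm or knocked over (distance of glue_stick from where it was at the start of the episode above 0.02 m or angle between glue_stick's own z axis and vertical above 0.5 rad).
It also fails if it takes over 51 s, if anything falls off the work surface, if the arm or the gripper's body presses on something with over 40 N, if the wrist force passes 120 N, or if a joint passes its speed limit or range.

## Working session

There is one attempt and no reset: what is moved stays moved. The work goes in short steps, Python scripts to look and compute and a shell command to move; the robot and the scene stay as the last step left them, time stands still between calls to the robot, and variables do not carry over. Pictures are saved under pics/ and viewed, at most 10 in all, crops included, and the job is handed in when it is done.

```bash
mkdir -p pics; cat > h.py <<'E'
import numpy as np,cv2
from rig import ctrl
def cap(n,f=None):
    c=ctrl.capture(n)
    if f: cv2.imwrite('pics/'+f,c['image'][:,:,::-1])
    return c
def ray(c,u,v,z):
    R=np.array(c['R']);t=np.array(c['t']);o=-R.T@t
    d=R.T@np.array([(u-c['cx'])/c['fx'],(v-c['cy'])/c['fy'],1]);return o+d*(z-o[2])/d[2]
def proj(c,X):
    p=np.array(c['R'])@np.array(X,float)+np.array(c['t']);return c['fx']*p[0]/p[2]+c['cx'],c['fy']*p[1]/p[2]+c['cy']
E
python3 - <<'E'
from h import *
import pickle
for n in('top','scene'):
    c=cap(n,n+'0.png');pickle.dump(c,open(n+'0.pkl','wb'));print(n,-np.array(c['R']).T@np.array(c['t']),c['fx'])
s=ctrl.sense();print(s['eef_pos'],s['ee_rot'],s['force'],s['time_s'])
E
```

```text
top [ 268.2072924   -93.28339626 1307.11817216] 483.7347405665959
scene [-219.24241718 -502.76295172  596.4603928 ] 488.9502484042339
[225.82375344 473.7821644  303.39104802] [-2.36224230e-04  2.20573515e-01  9.75370175e-01 -5.38981442e-04] [-0.02210868 -0.43441448  0.3524392 ] 0.1
```

View pics/top0.png

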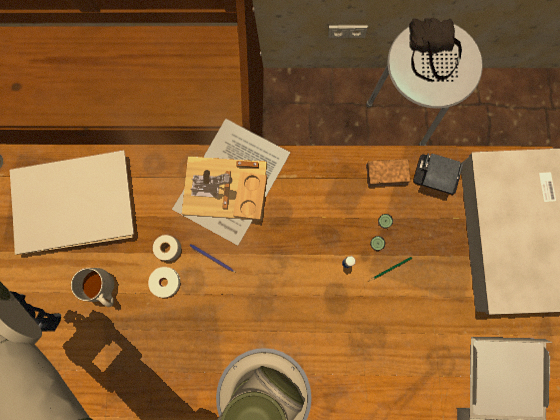

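View pics/scene0.png

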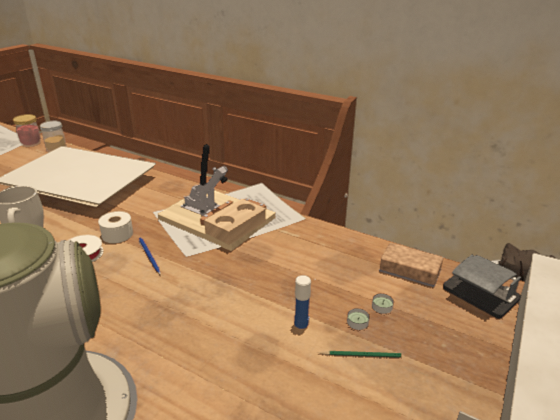

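The top view shows the jig near (225,188), with the holder on its right half around (250,190). The bystanders are far to the right (345–390, 170–265). I'll enlarge the jig.

```bash
python3 - <<'E'
import cv2,numpy as np
a=cv2.imread('pics/top0.png')[145:230,170:280];b=cv2.imread('pics/scene0.png')[140:255,150:280]
a=cv2.resize(a,None,fx=7,fy=7,interpolation=cv2.INTER_CUBIC);b=cv2.resize(b,None,fx=5,fy=5,interpolation=cv2.INTER_CUBIC)
cv2.imwrite('pics/ca.png',a[:600,:800]);cv2.imwrite('pics/cb.png',b)
E
```

```text
(no output)
```

View pics/ca.png

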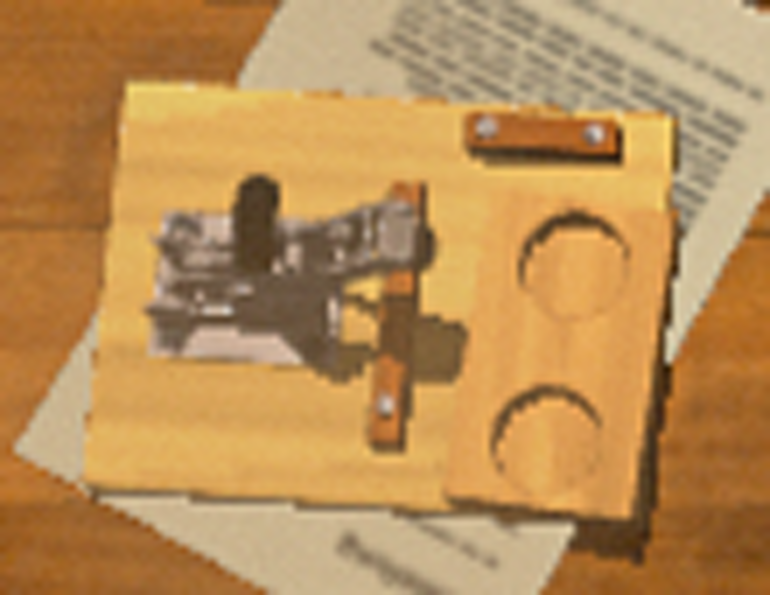

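View pics/cb.png

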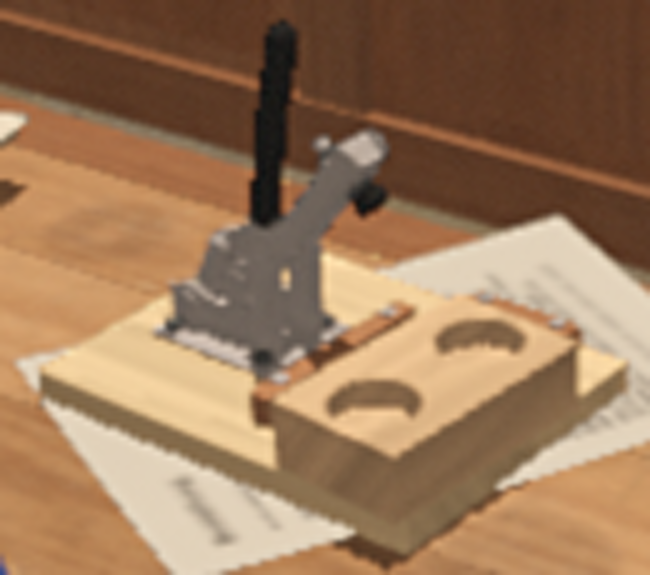

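Top crop, in crop pixels: board top corners at (127,82), (675,113) and (88,488), and the holder's top at (487,190), (675,210), (632,518) and (447,497). The end fence is at (470–621, 112–158). The scene crop shows the handle upright, tip near (282,28).

```bash
cat > m.py <<'E'
from h import *
import pickle
c=pickle.load(open('top0.pkl','rb'))
P=lambda x,y,z:ray(c,(x+.5)/7-.5+170,(y+.5)/7-.5+145,z)[:2]
TL,TR,BL=P(127,82,18),P(675,113,18),P(88,488,18)
print('board',TL,TR,BL,'len y',np.linalg.norm(TL-TR),'x',np.linalg.norm(TL-BL))
a1=TL-TR;a2=TL-BL
y1=np.arctan2(-a1[0],a1[1]);y2=np.arctan2(a2[1],a2[0]);print('yaw',y1,y2)
o=(TR+BL)/2;yaw=(y1*220+y2*164)/384
J=np.array([[np.cos(yaw),-np.sin(yaw)],[np.sin(yaw),np.cos(yaw)]])
print('o',o,yaw)
H=[P(487,190,52),P(675,210,52),P(632,518,52),P(447,497,52)]
print('holder jig corners',[((p-o)@J).round(1) for p in H])
hc=sum(H)/4;v=H[0]-H[3]+H[1]-H[2];print('holder c',hc,(hc-o)@J,'yaw rel',np.arctan2(v[1],v[0])-yaw,[np.linalg.norm(H[i]-H[i-1]) for i in range(4)])
for n,p in dict(endf=(545,116),endf2=(544,152)).items(): print(n,(P(*p,34)-o)@J,)
print('pockets',[((P(*p,52)-o)@J) for p in((573,265),(546,440))])
print('sidefence screw',(P(386,405,34)-o)@J,(P(398,440,34)-o)@J)
k=pickle.load(open('scene0.pkl','rb'))
w=lambda x,y,z:np.append(o+J@[x,y],z)
h=w(0,17,185);print('handle tip pred scene',[ (proj(k,h)[0]-150)*5,(proj(k,h)[1]-140)*5],'top',[(proj(c,h)[0]-170)*7,(proj(c,h)[1]-145)*7])
print('TL scene',[(q-s)*5 for q,s in zip(proj(k,w(-82,110,18)),(150,140))],'vs 40,372')
E
python3 m.py
```

```text
board [635.32618935 219.05021127] [623.79411231   1.63173923] [472.53964606 226.49928652] len y 217.72409326501108 x 162.9568881602658
yaw -0.05299126885649537 -0.04572787324837609
o [548.16687918 114.06551287] -0.049889193648861095
holder jig corners [array([ 37.6, -41.8]), array([  33.8, -114.1]), array([ -85.6, -106.2]), array([-81.7, -36.1])]
holder c [520.50016766  40.81020217] [-23.97915584 -74.54386331] yaw rel -0.05692065165681188 [np.float64(119.43677522640425), np.float64(72.48492491205874), np.float64(119.6754112479636), np.float64(70.27950508316155)]
endf [ 72.79797217 -59.43419567]
endf2 [ 58.38074308 -60.14142188]
pockets [array([ 10.16898523, -76.8244693 ]), array([-57.8369456 , -71.67408237])]
sidefence screw [-44.73723198  -7.086945  ] [-58.06043341 -12.83464085]
handle tip pred scene [np.float64(288.0494100227813), np.float64(23.673978590858127)] top [np.float64(256.847794113787), np.float64(189.15646320403684)]
TL scene [np.float64(39.913574656719106), np.float64(373.2813854434487)] vs 40,372
```

Jig origin is about (548,114) with yaw −0.05. The holder sits 24 mm short of the end fence and 23.5 mm short of the side fence, −0.057 rad from square. These agree with the given sizes. First I'll move behind the holder's −y side, open fingers along jig x.

```bash
python3 -m creep '[[[11.6,-20.3,0,0,0,-13.5],[11.6,-20.3,0,0,0,-13.5],[11.6,-20.3,0,0,0,-13.5],[11.6,-20.3,0,0,0,-13.5],[11.6,-20.3,0,0,0,-13.5],[11.6,-20.3,0,0,0,-13.5],[11.6,-20.3,0,0,0,-13.5],[11.6,-20.3,0,0,0,-13.5],[11.6,-20.3,0,0,0,-13.5],[11.6,-20.3,0,0,0,-13.5],[11.6,-20.3,0,0,0,-13.5],[11.6,-20.3,0,0,0,-13.5],[11.6,-20.3,0,0,0,-13.5],[11.6,-20.3,0,0,0,-13.5],[11.6,-20.3,0,0,0,-13.5],[11.6,-20.3,0,0,0,-13.5],[11.6,-20.3,0,0,0,-13.5],[11.6,-20.3,0,0,0,-13.5]]]' 85'; python3 -c "
from rig import ctrl;s=ctrl.sense();print(s['eef_pos'],s['ee_rot'],s['joints'])"
```

```text
bash: unexpected EOF while looking for matching `''
```

```bash
python3 -m creep '[[[11.6,-20.3,0,0,0,-13.5],[11.6,-20.3,0,0,0,-13.5],[11.6,-20.3,0,0,0,-13.5],[11.6,-20.3,0,0,0,-13.5],[11.6,-20.3,0,0,0,-13.5],[11.6,-20.3,0,0,0,-13.5],[11.6,-20.3,0,0,0,-13.5],[11.6,-20.3,0,0,0,-13.5],[11.6,-20.3,0,0,0,-13.5],[11.6,-20.3,0,0,0,-13.5],[11.6,-20.3,0,0,0,-13.5],[11.6,-20.3,0,0,0,-13.5],[11.6,-20.3,0,0,0,-13.5],[11.6,-20.3,0,0,0,-13.5],[11.6,-20.3,0,0,0,-13.5],[11.6,-20.3,0,0,0,-13.5],[11.6,-20.3,0,0,0,-13.5],[11.6,-20.3,0,0,0,-13.5]]]' 85; python3 -c "
from rig import ctrl;s=ctrl.sense();print(s['eef_pos'],s['ee_rot'],s['joints'])"
```

```text
time_s: 1.6
eef_pos: [515.4, -32.5, 303.9]
ee_rot: [-0.0, 0.725, 0.689, -0.0]
force: [-0.3, -0.5, -0.7]
grip_width: 0.998
grip_force: 0.0
[515.4327586  -32.4757358  303.92498917] [-2.12522593e-04  7.24835403e-01  6.88922052e-01 -6.76088069e-06] [-2.90133186e-01  2.94150384e-01  1.52290166e+00  2.05903635e-04
  1.32491606e+00 -2.39388733e-01]
```

```bash
python3 -m creep '[[[0,0,-8.3,0,0,0],[0,0,-8.3,0,0,0],[0,0,-8.3,0,0,0],[0,0,-8.3,0,0,0],[0,0,-8.3,0,0,0],[0,0,-8.3,0,0,0],[0,0,-8.3,0,0,0],[0,0.4,-8.3,0,0,0],[0,0.8,-8.3,0,0,0],[0,0.8,-8.3,0,0,0],[0,0.8,-8.3,0,0,0]]]'; python3 - <<'E'
from h import *
cap('scene','s1.png');im=cv2.imread('pics/s1.png')[80:300,120:400];cv2.imwrite('pics/s1c.png',cv2.resize(im,None,fx=2.7,fy=2.7))
E
```

```text
time_s: 2.52
eef_pos: [516.5, -12.8, 98.1]
ee_rot: [0.001, 0.725, 0.689, 0.001]
force: [-0.4, -0.0, -0.3]
grip_width: 0.996
grip_force: 0.0
```

View pics/s1c.png

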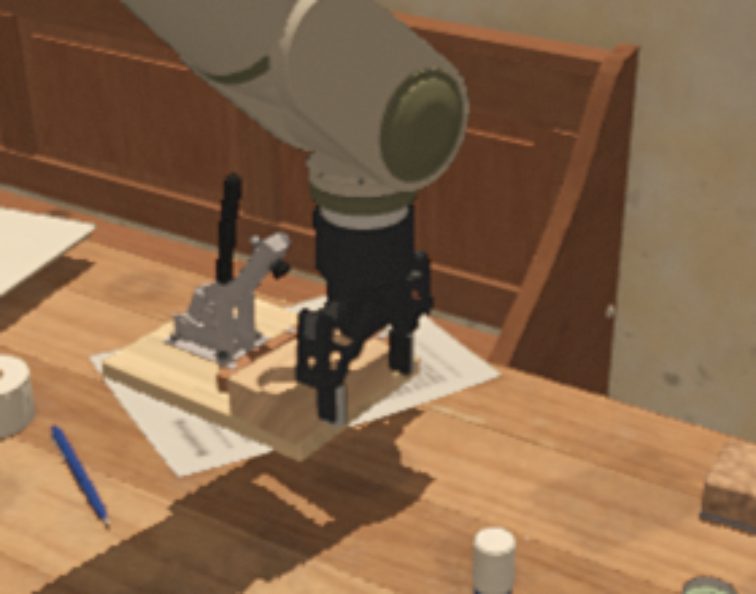

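The scene view shows the finger tips on the holder's −y side at mid height (fingers near (330,400) and (400,360)), with the arm clear of the handle. Pushing +y.

```bash
python3 -m creep '[[[0,0.12,0,0,0,0],[0.01,0.24,0,0,0,0],[0.02,0.36,0,0,0,0],[0.02,0.48,0,0,0,0],[0.03,0.6,0,0,0,0],[0.03,0.72,0,0,0,0],[0.04,0.84,0,0,0,0],[0.05,0.94,0,0,0,0],[0.05,1.0,0,0,0,0],[0.05,1.0,0,0,0,0]]]'
```

```text
time_s: 3.4
eef_pos: [517.1, 11.8, 96.3]
ee_rot: [-0.0, 0.725, 0.689, 0.0]
force: [-0.2, -1.2, 0.3]
grip_width: 0.99
grip_force: 0.0
```

```bash
python3 -m creep '[[[0,0.06,0,0,0,0],[0.01,0.12,0,0,0,0],[0.01,0.18,0,0,0,0],[0.01,0.24,0,0,0,0],[0.01,0.24,0,0,0,0]]]'
```

```text
time_s: 3.82
eef_pos: [517.3, 17.8, 96.3]
ee_rot: [-0.0, 0.725, 0.688, -0.0]
force: [0.9, 0.1, -0.6]
grip_width: 0.994
grip_force: 0.0
```

```bash
for i in 1 2; do python3 -m creep '[[[0,0.04,0,0,0,0],[0,0.08,0,0,0,0],[0.01,0.12,0,0,0,0],[0.01,0.12,0,0,0,0]]]' | grep -E 'eef|force:'; done
python3 - <<'E'
from h import *
import pickle
c=cap('top');pickle.dump(c,open('top1.pkl','wb'))
im=c['image'][145:230,170:280,::-1];cv2.imwrite('pics/t1c.png',cv2.resize(im,None,fx=7,fy=7,interpolation=cv2.INTER_CUBIC))
E
```

```text
eef_pos: [517.6, 20.7, 96.3]
force: [-0.0, -0.0, -0.9]
grip_force: 0.0
eef_pos: [517.6, 21.5, 96.6]
force: [-7.1, -18.2, 3.4]
grip_force: 9.3
```

View pics/t1c.png

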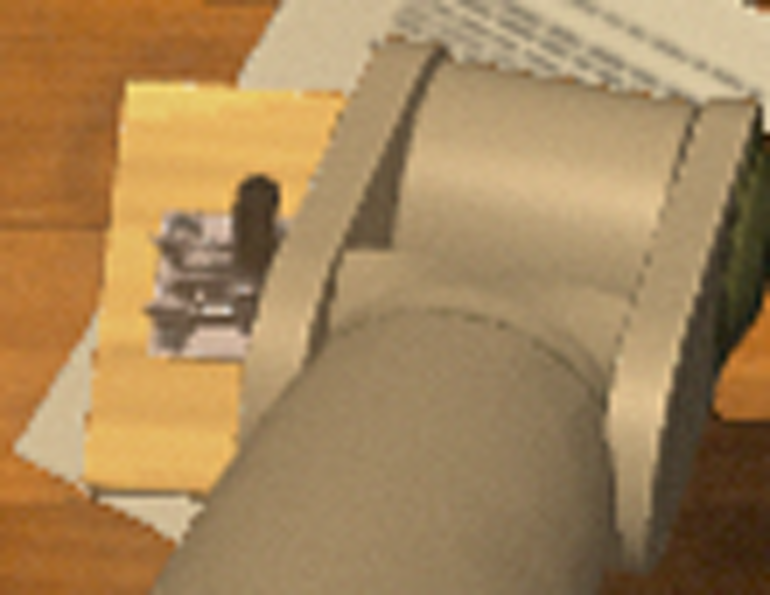

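It's against the side fence (18 N reaction at y = 21.5). Next I'll go round to the −x side, turned 90°, with the fingers narrowed.

```bash
python3 -m creep '[[[-0.04,-0.8,0,0,0,0],[-0.04,-0.8,0,0,0,0],[-0.04,-0.8,4,0,0,0],[-0.04,-0.8,4,0,0,0],[-0.04,-0.8,4,0,0,0],[-3.5,1.74,4,0,0,18],[-3.5,1.74,4,0,0,18],[-3.5,1.74,4,0,0,18],[-3.5,1.74,4,0,0,18],[-3.5,1.74,4,0,0,18],[-3.5,1.74,4,0,0,18],[-3.5,1.74,4,0,0,18],[-3.5,1.74,4,0,0,18],[-3.5,1.74,4,0,0,18],[-3.5,1.74,4,0,0,18],[-3.5,1.74,4,0,0,18],[-3.5,1.74,4,0,0,18],[-3.5,1.74,4,0,0,18],[-3.5,1.74,4,0,0,18],[-3.5,1.74,4,0,0,18]]]' 30; python3 - <<'E'
from h import *
c=cap('top')
im=c['image'][145:230,170:280,::-1];cv2.imwrite('pics/t2c.png',cv2.resize(im,None,fx=7,fy=7,interpolation=cv2.INTER_CUBIC))
E
```

```text
time_s: 6.2
eef_pos: [430.3, 67.2, 196.4]
ee_rot: [-0.0, 0.027, 1.0, 0.0]
force: [0.7, -0.3, -1.0]
grip_width: 0.354
grip_force: 0.0
```

View pics/t2c.png

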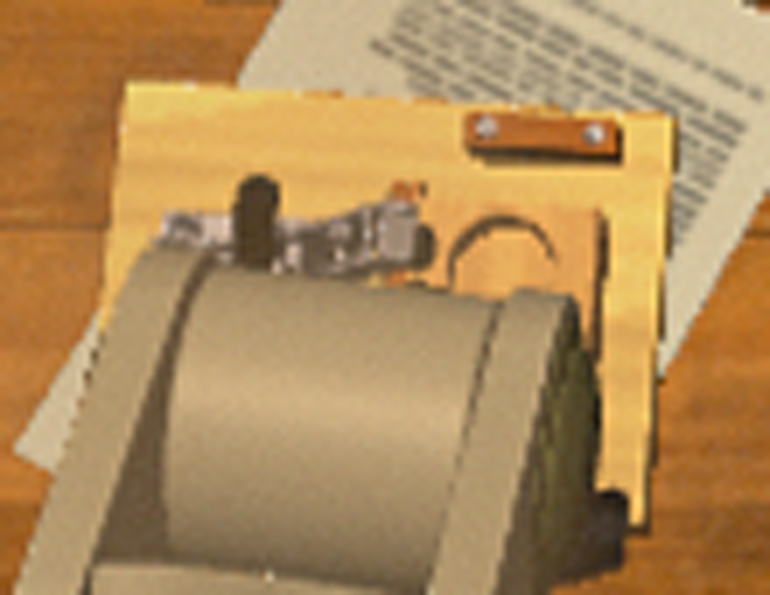

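The holder now lies flush along the side fence (+x edge near crop row 203). Before pushing +x, I'll check that the wrist housing clears the upright handle.

```bash
python3 - <<'E'
from h import *
import pickle
k=pickle.load(open('scene0.pkl','rb'))
for z in (98,150,200,220,240,260,280): print(z,[(q-s)*2.7 for q,s in zip(proj(k,[516.5,-13,z]),(120,80))])
E
```

```text
98 [np.float64(366.77410590343965), np.float64(332.66761149165706)]
150 [np.float64(365.6795672573235), np.float64(272.1232742588886)]
200 [np.float64(364.57151967576), np.float64(210.8316911008402)]
220 [np.float64(364.11206133944603), np.float64(185.4167817626392)]
240 [np.float64(363.64288163413147), np.float64(159.4641355019243)]
260 [np.float64(363.1636687290748), np.float64(132.95650342059335)]
280 [np.float64(362.67409731266923), np.float64(105.87589092732628)]
```

```bash
python3 -m creep '[[[0,0,-3.8,0,0,0],[0,0,-3.8,0,0,0],[0,0,-3.8,0,0,0],[0,0,-3.8,0,0,0],[0.2,-0.01,-3.8,0,0,0],[0.4,-0.02,-3.8,0,0,0],[0.6,-0.03,-3.8,0,0,0],[0.8,-0.04,-3.8,0,0,0],[0.9,-0.05,-3.8,0,0,0],[1.0,-0.05,-3.8,0,0,0],[1.1,-0.06,-3.8,0,0,0],[1.2,-0.06,-3.8,0,0,0],[1.3,-0.07,-3.8,0,0,0],[1.4,-0.07,-3.8,0,0,0],[1.5,-0.08,-3.8,0,0,0],[1.6,-0.08,-3.8,0,0,0],[1.7,-0.09,-3.8,0,0,0],[1.7,-0.09,-3.8,0,0,0]]]'; for i in 1 2; do python3 -m creep '[[[0.04,0,0,0,0,0],[0.08,0,0,0,0,0],[0.12,-0.01,0,0,0,0],[0.12,-0.01,0,0,0,0]]]' | grep -E 'eef|force:'; done
```

```text
time_s: 7.75
eef_pos: [473.0, 64.7, 101.3]
ee_rot: [-0.0, 0.026, 1.0, 0.0]
force: [-4.7, -0.6, 3.4]
grip_width: 0.356
grip_force: 2.5
eef_pos: [473.5, 64.7, 100.9]
force: [-18.5, -1.8, 14.1]
grip_force: 9.3
eef_pos: [474.1, 64.7, 100.5]
force: [-33.4, -1.7, 25.0]
grip_force: 16.5
```

Strong reaction at x = 473, as the end fence would give. I'll back off, lift, and verify.

```bash
python3 -m creep '[[[-0.6,0.03,0,0,0,0],[-1.2,0.06,0,0,0,0],[-1.6,0.08,0,0,0,0],[-1.6,0.08,2,0,0,0],[-1.6,0.08,6,0,0,0],[-4,0.08,6,0,0,0],[-4,0.08,6,0,0,0],[-4,0.08,6,0,0,0],[-4,0.08,6,0,0,0],[-4,0.08,6,0,0,0],[-4,0.08,6,0,0,0],[-4,0.08,6,0,0,0]]]'; python3 - <<'E'
from h import *
import pickle
for n in('top','scene'): pickle.dump(cap(n,n+'3.png'),open(n+'3.pkl','wb'))
a=cv2.imread('pics/top3.png')[145:230,170:280];b=cv2.imread('pics/scene3.png')[140:255,150:280]
a=cv2.resize(a,None,fx=5,fy=5,interpolation=cv2.INTER_CUBIC);b=cv2.resize(b,None,fx=2,fy=2)
o=np.zeros((425,550+250,3),np.uint8);o[:,:550]=a;o[:b.shape[0],550:]=b[:,:250];cv2.imwrite('pics/c3.png',o)
E
```

```text
time_s: 9.42
eef_pos: [379.4, 66.1, 250.1]
ee_rot: [-0.001, 0.026, 1.0, 0.0]
force: [-0.0, 0.6, -0.1]
grip_width: 0.352
grip_force: 0.0
```

View pics/c3.png

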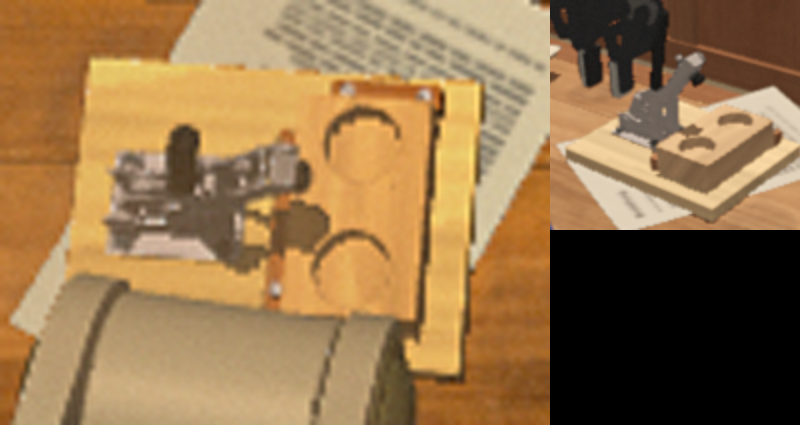

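The holder now meets the end fence (top edge (312,94)–(437,105)) and lies along the side fence (screw near (276,290)). I'll check the numbers.

```bash
python3 - <<'E'
from h import *
import pickle
c=pickle.load(open('top3.pkl','rb'))
o=np.array([548.2,114.1]);yaw=-.0499
J=np.array([[np.cos(yaw),-np.sin(yaw)],[np.sin(yaw),np.cos(yaw)]])
P=lambda x,y,z:((ray(c,(x+.5)/5-.5+170,(y+.5)/5-.5+145,z)[:2]-o)@J).round(1)
print('TR,BR top',P(437,104,52),P(416,322,52),'TL',P(312,95,52),'pockets',P(364,143,52),P(351,268,52))
# fit pocket-free right edge: brightness gradient per row
g=cv2.cvtColor(c['image'],cv2.COLOR_RGB2GRAY).astype(float)
pts=[]
for v in range(168,206):
    r=g[v,248:262];d=np.diff(r);j=np.argmin(d[:]);
    if 0<j<len(d)-1:
        s=(d[j-1]-d[j+1])/(2*(d[j-1]-2*d[j]+d[j+1]));pts.append((ray(c,248+j+.5+s,v,52)[:2]-o)@J)
p=np.array(pts);m=abs(p[:,1]-np.median(p[:,1]))<5;f=np.polyfit(p[m,0],p[m,1],1);print('right edge slope',f[0],'y at x=0',f[1],m.sum(),'expect -87')
E
```

```text
TR,BR top [ 57.6 -88.3] [-61.3 -85.8] TL [ 58.9 -20.8] pockets [ 34.  -50.8] [-34.3 -49.2]
right edge slope -0.0032937683706281756 y at x=0 -85.20127762010273 38 expect -87
```

Seated: pocket midpoint is at jig (0,−50) and the edge is square to 0.003 rad. Now to the handle, with fingers shut, entering between bar and handle from above.

```bash
python3 -m creep '[[[0,0,1.6,0,0,0],[0,0,1.6,0,0,0],[6.72,1.36,1.6,0,0,-18],[6.72,1.36,1.6,0,0,-18],[6.72,1.36,1.6,0,0,-18],[6.72,1.36,1.6,0,0,-18],[6.72,1.36,1.6,0,0,-18],[6.72,1.36,1.6,0,0,-18],[6.72,1.36,1.6,0,0,-18],[6.72,1.36,1.6,0,0,-18],[6.72,1.36,1.6,0,0,-18],[6.72,1.36,1.6,0,0,-18],[6.72,1.36,1.6,0,0,-18],[6.72,1.36,1.6,0,0,-18],[6.72,1.36,1.6,0,0,-18],[6.72,1.36,1.6,0,0,-18],[6.72,1.36,1.6,0,0,-18],[6.72,1.36,1.6,0,0,-18],[6.72,1.36,1.6,0,0,-18]]]' 0; python3 - <<'E'
from h import *
b=cap('scene','s4.png')['image'][40:240,130:330,::-1];cv2.imwrite('pics/c4.png',cv2.resize(b,None,fx=3,fy=3))
o=np.array([548.2,114.1]);yaw=-.0499;t=9
for a in range(-10,91,10):
    s=(a+13)/103;A=np.radians(a);S,C=np.sin(A),np.cos(A);r=105
    y=46+4*s+r*S-7.5*C-t;z=53+22*s+r*C+7.5*S+73
    print(a,(o+y*np.array([.0499,.9988])).round(1),round(z,1))
E
```

```text
time_s: 11.1
eef_pos: [547.0, 100.2, 291.2]
ee_rot: [-0.0, 0.725, 0.689, -0.0]
force: [-0.2, -0.3, -0.1]
grip_width: -0.0
grip_force: 0.0
-10 [548.8 125.6] 228.7
0 [549.7 144.1] 233.8
10 [550.6 162.8] 235.6
20 [551.6 181.2] 234.3
30 [552.4 198.7] 229.9
40 [553.2 214.8] 222.6
50 [553.9 229. ] 212.7
60 [554.5 241. ] 200.6
70 [555.  250.3] 186.7
80 [555.3 256.6] 171.5
90 [555.5 259.9] 155.5
```

View pics/c4.png

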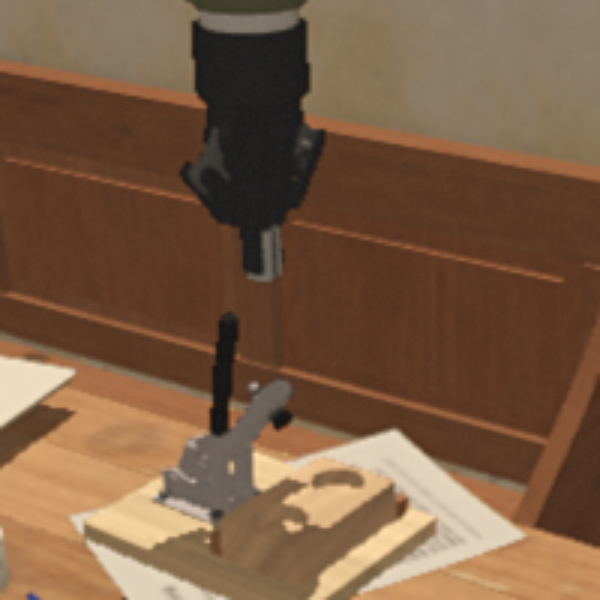

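The shut fingertips are just to the −y side of the handle (tip (262,280) against handle top (228,315)) and clear. Descending and starting the swing.

```bash
python3 -m creep '[[[0,0,-1.3,0,0,0],[0,0,-2.6,0,0,0],[0,0,-2.6,0,0,0],[0.02,0.3,-2.6,0,0,0],[0.04,0.6,-2.58,0,0,0],[0.06,0.85,-2.54,0,0,0],[0.07,1.02,-2.5,0,0,0],[0.09,1.4,-2.4,0,0,0],[0.1,1.76,-2.3,0,0,0],[0.12,2.13,-2.24,0,0,0],[0.14,2.5,-2.22,0,0,0],[0.16,2.87,-2.24,0,0,0],[0.18,3.24,-2.28,0,0,0],[0.2,3.6,-2.36,0,0,0],[0.22,3.94,-2.45,0,0,0],[0.22,3.94,-2.45,0,0,0]]]'; python3 - <<'E'
from h import *
b=cap('scene','s5.png')['image'][90:240,130:330,::-1];cv2.imwrite('pics/c5.png',cv2.resize(b,None,fx=3,fy=3))
E
```

```text
time_s: 12.48
eef_pos: [552.0, 200.3, 229.2]
ee_rot: [-0.001, 0.725, 0.689, -0.0]
force: [0.1, 0.3, -0.1]
grip_width: 0.002
grip_force: 0.0
```

View pics/c5.png

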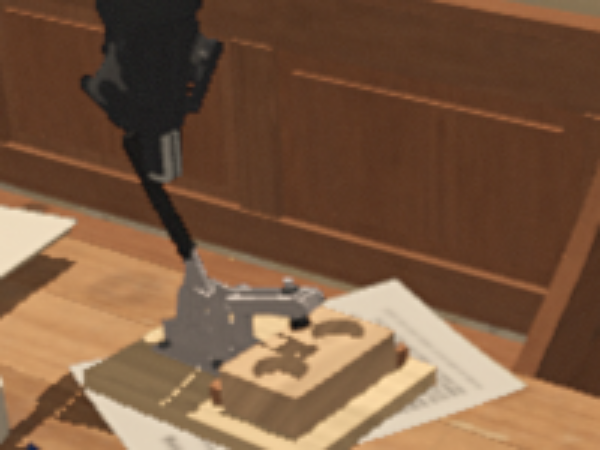

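The handle has swung to about 30° past vertical, with the finger at (165,170) and the bar coming down over the holder, which hasn't moved. Continuing the arc.

```bash
python3 -m creep '[[[0.02,0.33,-0.13,0,0,0],[0.03,0.64,-0.29,0,0,0],[0.05,0.94,-0.48,0,0,0],[0.06,1.21,-0.69,0,0,0],[0.07,1.46,-0.92,0,0,0],[0.08,1.69,-1.17,0,0,0],[0.09,1.89,-1.44,0,0,0],[0.1,2.06,-1.73,0,0,0],[0.1,2.06,-1.73,0,0,0]]]' | grep -E 'eef|force:'; python3 -m creep '[[[0,0.07,-0.15,0,0,0],[0.01,0.14,-0.3,0,0,0],[0.01,0.2,-0.45,0,0,0],[0.02,0.26,-0.6,0,0,0],[0.02,0.32,-0.8,0,0,0],[0.02,0.36,-1.0,0,0,0],[0.02,0.36,-1.1,0,0,0],[0.02,0.36,-1.1,0,0,0]]]'| grep -E 'eef|force:'; python3 - <<'E'
from h import *
b=cap('scene','s6.png')['image'][90:240,130:330,::-1];cv2.imwrite('pics/c6.png',cv2.resize(b,None,fx=3,fy=3))
E
```

```text
eef_pos: [554.4, 250.9, 185.0]
force: [0.2, 0.1, 0.5]
grip_force: 0.4
eef_pos: [555.2, 259.2, 158.6]
force: [-0.3, -0.5, -0.6]
grip_force: 0.0
```

View pics/c6.png

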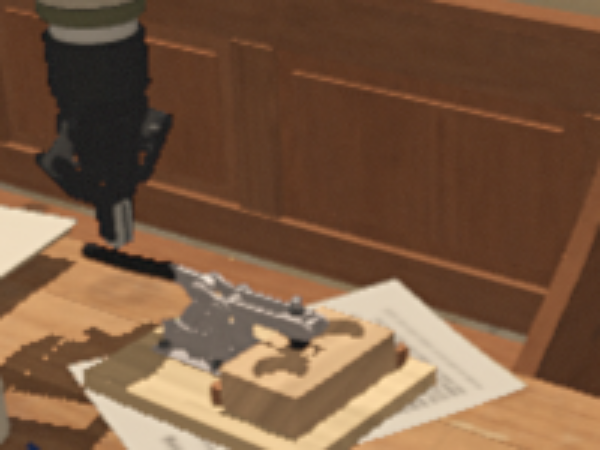

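The handle lies flat (tip (87,250)), the foot is on the holder, and the fingertip is just above the grip. I'll check the tip against its predicted shut position without another picture view, since I've reached the limit, and retract.

```bash
python3 -m creep '[[[0,0,1,0,0,0],[0,0,3,0,0,0],[0,0,5,0,0,0],[0,0,5,0,0,0],[0,0,5,0,0,0],[0,0,5,0,0,0],[0,0,5,0,0,0],[0,0,5,0,0,0]]]'| grep -E 'time|eef|force:'; python3 - <<'E'
from h import *
k=cap('scene');o=np.array([548.2,114.1])
for y,z in((185,76),(183,92),(180,105)): 
    p=o+y*np.array([.0499,.9988]);print(y,z,[round(float(q),1) for q in proj(k,[*p,z])])
im=k['image'][155:190,145:195].astype(int);m=(im.max(2)<45).astype(np.uint8)
n,l,s,cc=cv2.connectedComponentsWithStats(m)
i=1+np.argmax(s[1:,4]);ys,xs=np.where(l==i);j=xs<=xs.min()+2
print('handle blob',s[i],'tip',xs.min()+145,ys[j].mean()+155)
# holder right edge as before
c=cap('top');yaw=-.0499;J=np.array([[np.cos(yaw),-np.sin(yaw)],[np.sin(yaw),np.cos(yaw)]])
g=cv2.cvtColor(c['image'],cv2.COLOR_RGB2GRAY).astype(float);p=[]
for v in range(168,206):
    d=np.diff(g[v,248:262]);p.append((ray(c,248+np.argmin(d)+.5,v,52)[:2]-o)@J)
p=np.array(p);m=abs(p[:,1]-np.median(p[:,1]))<5;print('edge',np.polyfit(p[m,0],p[m,1],1),m.sum())
E
```

```text
time_s: 14.67
eef_pos: [555.1, 259.0, 282.7]
force: [0.7, 0.5, -1.1]
grip_force: 0.0
185 76 [157.9, 171.1]
183 92 [157.7, 165.3]
180 105 [158.0, 160.7]
handle blob [ 13  17  30  11 114] tip 158 173.33333333333334
edge [-2.96229835e-03 -8.54389093e+01] 38
```

The handle tip is at (158,173) against (158,171) predicted for shut. The holder's edge is unchanged and the robot is clear. Handing in.

```bash
python3 -c "
from rig import ctrl;print(ctrl.finish_job())"
```

```text
the job is handed in; nothing more can be done
None
```

I handed the job in at about 15 s of robot time: the holder measured square against both fences, the clamp handle measured down flat at its shut position, and the robot was clear; the foot's force could not be measured, no verdict came back, and I viewed 11 pictures, one over the limit of 10.

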